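Find the unlatched cover of a bench socket duct and push it open

ROBOT

A 6-joint arm with a two-finger parallel gripper is mounted at the origin on a cart in front of the work surface, level with it; the furniture and walls round the work are solid. World frame = base frame: x ahead of the robot, y to its left, z up, the work surface at z = 0. Lengths are in m, angles in rad, forces in N, time in s.
With the tool pointing down it reaches from about 0.35 to 0.85 m from the base axis. Payload 8.1 kg.
Tool frame: the origin (TCP) lies where the fingers leave the gripper's body, on its centre line; the fingertips stand 84 mm ahead of it and the grasp point (between the pads) lies 65 mm ahead of it; z points along the fingers, y is the line along which they close (so a half turn about z gives the same grasp; the last joint's range is limited). The gripper opens to 93 mm and grips with 3 to 60 N. Pads are 15 mm wide; open, the fingers measure 128 mm over their backs; the gripper's body (75 mm by 188 mm) begins 65 mm behind the grasp point.
Start: joints at [1.15, 0.13, 1.488, -0, 1.523, -0.085], TCP at [0.198, 0.567, 0.303] pointing down, gripper open.
Joint ranges: [-2.96, 2.96], [-0.89, 2.26], [0.02, 2.5], [-1.34, 4.48], [0, 2.73], [-2.66, 2.66]. Speed limits (rad/s): [2.39, 2.39, 2.79, 3.14, 3.14, 3.14].

INTERFACE

Orientations are given as a rotation vector (axis times angle).
In Python, from plant import robot gives the robot as it stands.
- The arm moves only by the shell command python3 -m jog 'ROWS' [FORCE]. ROWS is text: rows parted by semicolons, each of 5 numbers parted by spaces: the opening, from 0 (shut) to 1 (fully open), then the shift along the tool's x, y, z in m, then the turn about the tool's z in degrees. A call has 1 to 10 rows; each row shifts and turns the commanded pose from where the row before left it, along the tool's axes as they then stand; what a row does not reach is not made up. A row lasts 1/12 s, in which the tool goes at most 41.7 mm and 7.16 degrees, less where a joint would pass 70% of its speed; a pose out of reach is approached as far as the arm can. A call with a gripper value outside its range is refused whole. The fingers move at their own pace and stop on an object; FORCE is the grip in N (left out, the last holds). Time passes only in rows, so rows that do not move let the fingers close. It gives the time, the measured TCP pose, the force, the opening and the grip force at its end, in the units of the state.
- robot.read_state(): the state, without advancing time (a new reading comes with each control period).
- robot.read_camera(name): name is "scene" or "top" or "wrist"; returns a dict with "color" (480x640x3 uint8, red, green, blue), "intrinsics" (3x3 intrinsics, pixels), "pose" (4x4, takes a point from camera to world coordinates); the wrist camera has in their place "tool_from_camera" (4x4, takes a point from camera to tool coordinates, whose origin is the TCP and whose axes are the flange's). Camera axes: x right, y down, z forward; pixel columns grow to the right and rows downward; lengths in m; the calibration is good to about 2 mm. The wrist camera is an equidistant fisheye: a pixel r from the principal point sees the ray r / f radians off the axis. A picture is of the moment at which its call begins: read the wrist's pose just before it. There is no depth.
- robot.close_job(): hands the job in; it is judged then, once.
The state is a dict: "t": time; "q": joint angles; "dq": joint speeds; "joint_torque": joint torques, N m; "tool_pos": TCP position; "orientation": TCP orientation; "force": force on the tool from outside, world axes, zero at the start; "wrist_torque": the same for the moment, N m; "opening": finger opening in m; "gripper_force": force on a finger pad.
Only numpy, scipy, OpenCV 4.12 (cv2) and the standard library are available. Lean on these libraries where they do the work, as an engineer would, in place of code of your own. Each camera call takes 0.05 s, during which the arm holds its last target. There are 200 camera calls.

TASK

One of the four identical covers on the bench socket duct has been left unlatched. Using only the fingers, press on the ribbed rear edge of one cover after another until you find the one that rocks, then push that cover right over until it stands fully open, so that its latch can be seen to. Do not force the latched covers, and do not lift or shift anything else on the bench.

Things in the scene. Friction and masses are not known exactly. Their poses are not given: they have to be found in the camera images.
- duct: fixed aluminium bench socket duct with black end caps, 342 mm long (its y), 148 deep (its x), 76 high, turned by up to 0.2 rad; origin: middle of its underside, below the covers' common pivot line; x points away from the robot, towards the covers' ribbed rear edges, y left along the row, z up. In its flat top lie four identical dark covers, flush, 80 mm apart, 72 wide
- pad_1 (a point): middle of the ribbed pressing pad on the leftmost cover's top face, 32 mm behind its pivot; moves with the cover. Each cover is a see-saw on a cross pin 74 mm above the table and reaches 52 mm in front of it and 50 mm behind it, 4 mm thick, 2 mm of air to the frame. Rear pressed down into the duct (empty to 65 mm down there), front edge rises; the front cannot go down
- pad_2 (a point): the same on the second cover from the left: middle of its ribbed pressing pad, 32 mm behind its pivot
- pad_3 (a point): the same on the third cover from the left: middle of its ribbed pressing pad, 32 mm behind its pivot
- pad_4 (a point): the same on the rightmost cover: middle of its ribbed pressing pad, 32 mm behind its pivot
- cover_1 (a joint): angle (rad) of the cover with pad_1: 0 shut, flush; grows as the rear goes down and the front rises; 1.57 upright; 1.75 open stop. A latched cover rests on a hidden sprung latch: it gives under 0.1, stiffly, and springs back to 0.02 or less. The one unlatched cover, different in each start and not to be told by eye, tips under 2 to 4 N on its pad and stays at any angle where it is left
- cover_2 (a joint): the same for the cover with pad_2. All four are alike, of smooth plastic. A level push to the rear against the raised front edge swings a cover on over only from about 0.9 rad upward; flatter it tends to jam, so first press its rear half deep down and push it forward, towards the robot, inside the opening (tips 18 mm deep, finger 8 mm behind the pivot: about 1.1 rad)
- cover_3 (a joint): the same for the cover with pad_3
- cover_4 (a joint): the same for the cover with pad_4
- screwdriver: loose screwdriver with a red handle, 207 x 27 x 26 mm, lying in front of the duct; origin under its middle; leave it where it is
- spanner: loose steel combination spanner, 154 x 29 x 7 mm, lying in front of the duct; origin under its middle; leave it where it is
- tape_roll: loose black roll of tape, 58 mm across, 19 mm high, near the front left corner of the table; origin under its middle; leave it where it is
- calculator: loose desk calculator, 122 x 68 x 13 mm, to the right of the mouse; origin under its middle; leave it where it is
- check_weight: loose steel check weight with a knob, 42 mm across, 66 mm high, in front of the weigh indicator; origin under its middle; leave it where it is
- tin_white: loose white lidded tin, 68 mm across, 72 mm high, behind the right end of the duct; origin under its middle; leave it where it is
- tin_blue: loose blue lidded tin, 59 mm across, 56 mm high, beside the white tin; origin under its middle; leave it where it is
- mouse: grey computer mouse, 110 x 62 x 45 mm, fixed in place near the duct's right end; leave it alone

How it is judged:
By the outcome, as a careful person would: the job done as asked, in the order asked, and still so for the second after the job is handed in, with the robot touching nothing.
It also fails if it takes over 51 s, if anything falls off the work surface, if the arm or the gripper's body presses on something with over 40 N, if the wrist force passes 120 N, or if a joint passes its speed limit or range.

## Working session

There is one attempt and no reset: what is moved stays moved. The work goes in short steps, Python scripts to look and compute and a shell command to move; the robot and the scene stay as the last step left them, time stands still between calls to the robot, and variables do not carry over. Pictures are saved under pics/ and viewed, at most 10 in all, crops included, and the job is handed in when it is done.

```bash
mkdir -p pics; ls
python3 - <<'E'
from plant import robot
import cv2
import numpy as np
s=robot.read_state()
print(s)
for n in ["top","scene"]:
    c=robot.read_camera(n)
    cv2.imwrite(f"pics/{n}0.png",c["color"][:,:,::-1])
    print(n,np.round(c["intrinsics"],2).tolist(),np.round(c["pose"],4).tolist())
    np.savez(f"{n}.npz",K=c["intrinsics"],T=c["pose"])
E
```

```text
pics
{'t': 0.0, 'q': array([ 1.14959086e+00,  1.31163281e-01,  1.48926749e+00,  2.61540555e-05,
        1.52295636e+00, -8.54033931e-02]), 'dq': array([ 6.98023142e-04,  3.92170465e-05, -1.49816805e-03,  6.41783889e-04,
       -1.58223328e-03, -4.06843882e-04]), 'joint_torque': array([ 1.78539438e-03, -5.59855950e+01, -4.91760314e+01,  7.69760530e-02,
        3.55485664e-02, -1.41029614e-04]), 'tool_pos': array([0.19752541, 0.56613076, 0.3016925 ]), 'orientation': array([-5.24924224e-01, -3.09694484e+00,  2.71810255e-03]), 'force': array([0.31514704, 0.12734641, 0.03596848]), 'wrist_torque': array([-0.01707983,  0.02505352,  0.0321795 ]), 'gripper_force': 0.0, 'opening': 0.09306691727986004}
top [[461.06, 0.0, 314.49], [0.0, 461.06, 241.08], [0.0, 0.0, 1.0]] [[-0.1271, -0.9693, 0.2105, 0.304], [-0.9919, 0.1248, -0.0242, 0.0413], [-0.0028, -0.2118, -0.9773, 1.1467], [0.0, 0.0, 0.0, 1.0]]
scene [[510.48, 0.0, 307.27], [0.0, 510.48, 241.68], [0.0, 0.0, 1.0]] [[0.465, -0.3741, 0.8024, -0.6951], [-0.8853, -0.1962, 0.4216, -0.6109], [-0.0003, -0.9064, -0.4224, 0.7275], [0.0, 0.0, 0.0, 1.0]]
```

View pics/top0.png

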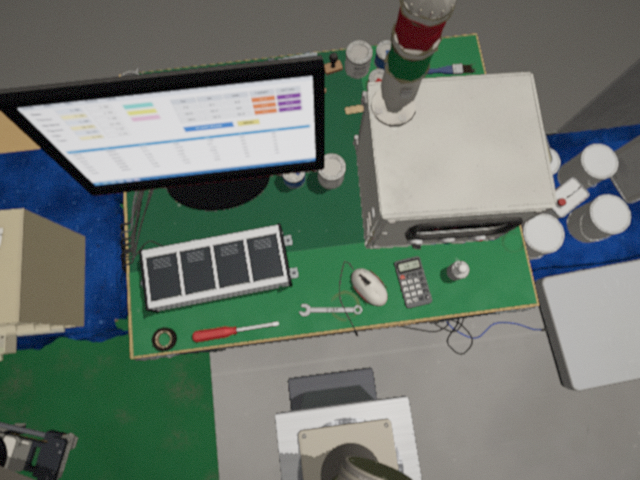

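View pics/scene0.png

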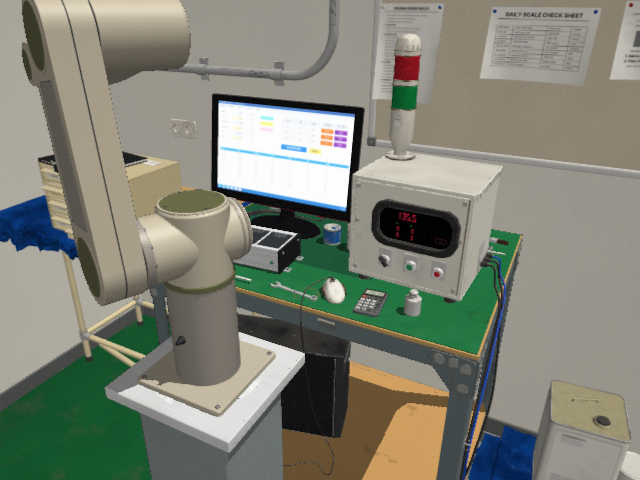

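The top view shows the duct at about cols 140–290, rows 226–312, with its four covers in a row. The monitor stands behind it. I'll enlarge the duct.

Run:
```python
import cv2
a=cv2.imread("pics/top0.png")[215:325,125:305]
cv2.imwrite("pics/crop0.png",cv2.resize(a,None,fx=4.4,fy=4.4,interpolation=cv2.INTER_CUBIC))
```

```text
(no output)
```

View pics/crop0.png

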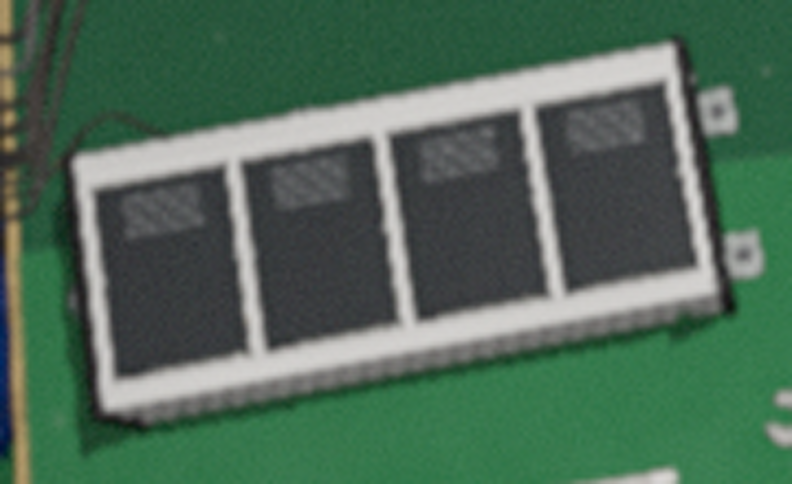

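```bash
cat > h.py <<'E'
import numpy as np
C={n:np.load(f"{n}.npz") for n in("top","scene")}
def ray(n,uv):
    d=C[n]["T"][:3,:3]@np.linalg.solve(C[n]["K"],[*uv,1.]); return C[n]["T"][:3,3],d/np.linalg.norm(d)
def onz(n,uv,z):
    o,d=ray(n,uv); return o+d*(z-o[2])/d[2]
def tri(a,b):
    o,d=ray("top",a);p,e=ray("scene",b)
    s=np.linalg.lstsq(np.c_[d,-e],p-o,rcond=None)[0]
    return (o+d*s[0]+p+e*s[1])/2, np.linalg.norm(o+d*s[0]-p-e*s[1])
E
python3 - <<'E'
from h import *
cr=lambda u,v:((u+.5)/4.4+124.5,(v+.5)/4.4+214.5)
P=[onz("top",cr(*p),.076) for p in[(163,211),(310,181),(459,153),(605,127)]]
print("pads",np.round(P,4))
c=[onz("top",cr(*p),.076) for p in[(95,190),(228,167),(250,353),(115,378),(540,107),(665,83),(697,267),(565,292)]]
print("corn",np.round(c,4)); 
corners=[onz("top",cr(*p),.076) for p in[(72,157),(682,42),(722,290),(100,410)]]
print("duct",np.round(corners,4), np.round(np.mean(corners,0),4))
m=np.array(c); front=np.mean(m[[2,3,6,7]],0);rear=np.mean(m[[0,1,4,5]],0)
print(front,rear,np.linalg.norm(rear-front))
print("yaw from pads",np.arctan2(*( (P[0]-P[3])[[0,1]]*[-1,1])), "sides",[np.arctan2(*(m[a]-m[b])[[1,0]]) for a,b in[(0,3),(1,2),(4,7),(5,6)]])
print("mon R",tri((323,165),(352,217)),"mon L",tri((97,193),(213,178)))
E
```

```text
pads [[0.5291 0.3783 0.076 ]
 [0.5354 0.299  0.076 ]
 [0.5404 0.2183 0.076 ]
 [0.5446 0.1389 0.076 ]]
corn [[0.5452 0.4139 0.076 ]
 [0.5487 0.3422 0.076 ]
 [0.4474 0.3371 0.076 ]
 [0.4433 0.4085 0.076 ]
 [0.5601 0.1726 0.076 ]
 [0.5647 0.1041 0.076 ]
 [0.4627 0.0982 0.076 ]
 [0.4584 0.1692 0.076 ]]
duct [[0.5649 0.4252 0.076 ]
 [0.5864 0.0924 0.076 ]
 [0.4488 0.0865 0.076 ]
 [0.4276 0.4171 0.076 ]] [0.5069 0.2553 0.076 ]
[0.45295073 0.25324208 0.076     ] [0.55468715 0.25820655 0.076     ] 0.10185747741924318
yaw from pads 0.06468132500865682 sides [np.float64(0.052887297869044024), np.float64(0.050475587942770975), np.float64(0.034009768220212906), np.float64(0.05762699600374108)]
mon R (array([ 0.71116584, -0.03070781,  0.10809676]), np.float64(0.005712406090342337)) mon L (array([0.68275131, 0.4853757 , 0.16950883]), np.float64(0.006649483310280723))
```

```bash
cat >> h.py <<'E'
from scipy.spatial.transform import Rotation as Ro
YAW=.06; O=np.array([.505,.2557,0]); EX=np.array([np.cos(YAW),np.sin(YAW),0]); EY=np.array([-EX[1],EX[0],0])
def duct(x,y,z): return O+x*EX+y*EY+[0,0,z]
def rel(goal,tip=True):
    "tool-axis shift bringing the tips to goal, and turn to align tool y with duct y"
    from plant import robot
    s=robot.read_state(); R=Ro.from_rotvec(s["orientation"]).as_matrix()
    a=[(np.degrees(np.arctan2(R.T@EY@[1,0,0]*-1 if 0 else -(R.T@EY)[0],(R.T@EY)[1]))+90)%180-90]
    tipp=s["tool_pos"]+R[:,2]*.084
    dd=tipp-O
    return dict(R=np.round(R,3).tolist(),turn=round(a[0],2),shift=np.round(R.T@(goal-tipp)*1000,1),ductpos=np.round([dd@EX*1000,dd@EY*1000,dd[2]*1000],1),f=np.round(s["force"],1),q=np.round(s["q"],2),t=s["t"])
E
python3 - <<'E'
from h import *
r=rel(duct(.032,.12,.12));print(r)
# shift after turning
s=np.array(r["shift"]);a=np.radians(r["turn"]);c,n=np.cos(a),np.sin(a)
print("after turn",[c*s[0]+n*s[1],-n*s[0]+c*s[1],s[2]])
E
```

```text
{'R': [[-0.944, 0.33, -0.001], [0.33, 0.944, -0.002], [0.0, -0.002, -1.0]], 'turn': np.float64(-22.68), 'shift': array([-375.9,  -68.4,   97.8]), 'ductpos': array([-288.4,  328.2,  217.8]), 'f': array([-0.2, -0.2,  0.2]), 'q': array([ 1.15,  0.13,  1.49,  0.  ,  1.52, -0.09]), 't': 0.1}
after turn [np.float64(-320.4587378454022), np.float64(-208.05183810418922), np.float64(97.8)]
```

```bash
python3 -m jog '0 0 0 0 -5.67;0 0 0 0 -5.67;0 0 0 0 -5.67;0 0 0 0 -5.67' 10; python3 -m jog '0 -32 0 0 0' >/dev/null 2>&1
python3 - <<'E'
from h import *
print(rel(duct(.032,.12,.12)))
E
```

```text
t: 0.43
tool_pos: [0.1976, 0.5663, 0.3021]
orientation: [0.102, -3.139, 0.002]
force: [-0.1, 0.5, 0.5]
opening: 0.0707
gripper_force: 0.0
{'R': [[-0.997, -0.072, -0.004], [-0.072, 0.997, -0.001], [0.004, -0.0, -1.0]], 'turn': np.float64(0.69), 'shift': array([-281.7, -212.9,   97.4]), 'ductpos': array([-251.9,  329.5,  218.3]), 'f': array([-0.4,  0.3,  0.1]), 'q': array([ 1.1 ,  0.17,  1.44,  0.  ,  1.53, -0.55]), 't': 0.5167}
```

That stray row was typed in mm by mistake. It was clipped to one 41.7 mm step, which did no harm, and all rows are in metres from here.

```bash
python3 -m jog '0 -0.028 -0.0213 0.004 0;0 -0.028 -0.0213 0.004 0;0 -0.028 -0.0213 0.004 0;0 -0.028 -0.0213 0.004 0;0 -0.028 -0.0213 0.006 0;0 -0.028 -0.0213 0.01 0;0 -0.028 -0.0213 0.012 0;0 -0.028 -0.0213 0.014 0;0 -0.028 -0.0213 0.015 0;0 -0.028 -0.0213 0.015 0.6'; python3 -m jog '0 0 0 0 0;0 0 0 0 0'
python3 - <<'E'
from h import *
print(rel(duct(.032,.12,.08)))
E
```

```text
t: 1.35
tool_pos: [0.5327, 0.3719, 0.2137]
orientation: [0.078, -3.14, 0.0]
force: [0.4, -0.4, 0.1]
opening: 0.0011
gripper_force: 0.0
t: 1.52
tool_pos: [0.5321, 0.3711, 0.2124]
orientation: [0.073, -3.137, 0.003]
force: [-0.8, -0.3, -0.1]
opening: 0.0005
gripper_force: 0.0
{'R': [[-0.999, -0.046, -0.003], [-0.046, 0.999, -0.002], [0.003, -0.002, -1.0]], 'turn': np.float64(-0.79), 'shift': array([ 1.6,  6.7, 48.4]), 'ductpos': array([ 33.7, 113.4, 128.4]), 'f': array([-0.8, -0.3, -0.1]), 'q': array([ 0.53,  0.32,  1.44, -0.  ,  1.39, -1.09]), 't': 1.5167}
```

```bash
python3 -m jog '0 0.001 0.006 0.015 -0.8;0 0 0 0.015 0;0 0 0 0.01 0;0 0 0 0.004 0;0 0 0 0 0'; python3 -m jog '0 0 0 0.001 0;0 0 0 0.001 0'; python3 -m jog '0 0 0 0.001 0;0 0 0 0.001 0'
python3 - <<'E'
from h import *
import cv2
from plant import robot
print(rel(duct(.032,.12,.08)))
w=robot.read_camera("wrist");cv2.imwrite("pics/w1.png",w["color"][:,:,::-1])
E
```

```text
t: 1.93
tool_pos: [0.5287, 0.3797, 0.169]
orientation: [0.103, -3.138, 0.002]
force: [-0.3, -0.2, -0.5]
opening: 0.0005
gripper_force: 0.0
t: 2.1
tool_pos: [0.5305, 0.3798, 0.1698]
orientation: [-0.101, 3.138, 0.001]
force: [-0.2, -0.4, 0.2]
opening: 0.0007
gripper_force: 0.0
t: 2.27
tool_pos: [0.5306, 0.3794, 0.1675]
orientation: [-0.1, 3.139, 0.001]
force: [-0.1, -0.3, 0.8]
opening: 0.0004
gripper_force: 0.0
{'R': [[-0.998, -0.064, 0.001], [-0.064, 0.998, 0.001], [-0.001, 0.001, -1.0]], 'turn': np.float64(0.21), 'shift': array([ 1.1, -2. ,  3.5]), 'ductpos': array([ 33.1, 122. ,  83.5]), 'f': array([-0.1, -0.3,  0.8]), 'q': array([ 0.54,  0.36,  1.47, -0.  ,  1.31, -1.09]), 't': 2.2667}
```

View pics/w1.png

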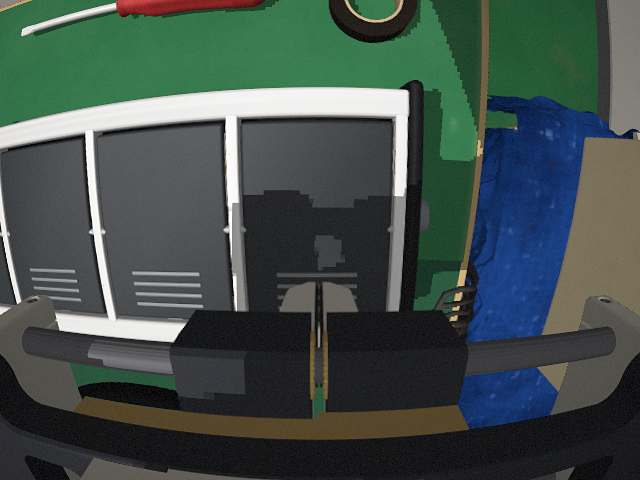

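The wrist view shows the closed tips at about (318, 285), centred on cover 1's ribbed pad (cols 277–357). The pivot pins show at row 230. Next I press gently.

```bash
for i in 1; do :; done; python3 -m jog '0 0 0 0.002 0;0 0 0 0.0015 0;0 0 0 0 0'|egrep 'pos|force: \['; python3 -m jog '0 0 0 0.0015 0;0 0 0 0 0'|egrep 'pos|force: \['; python3 -m jog '0 0 0 0.001 0;0 0 0 0 0'|egrep 'pos|force: \['
```

```text
tool_pos: [0.5301, 0.3789, 0.1628]
force: [-0.1, 0.6, -0.1]
tool_pos: [0.5302, 0.379, 0.1613]
force: [0.3, 0.1, 0.0]
tool_pos: [0.5302, 0.3791, 0.1605]
force: [0.1, 0.2, 0.6]
```

```bash
python3 -m jog '0 0 0 0.001 0;0 0 0 0 0'|egrep 'pos|force: \['; python3 -m jog '0 0 0 0.001 0;0 0 0 0 0'|egrep 'pos|force: \['; python3 -m jog '0 0 0 0.001 0;0 0 0 0 0'|egrep 'pos|force: \['
```

```text
tool_pos: [0.5303, 0.3792, 0.16]
force: [-1.0, -0.1, 1.6]
tool_pos: [0.5304, 0.3792, 0.1596]
force: [-3.2, -1.7, 6.6]
tool_pos: [0.5305, 0.3792, 0.1593]
force: [-5.0, -2.1, 11.3]
```

Cover 1 is stiff, at 11 N for under 1 mm, so it's latched. On to cover 2.

```bash
python3 -m jog '0 0 0 -0.01 0;0 0 -0.02 -0.004 0;0 0 -0.03 0 0;0 0 -0.03 0 0;0 0 0 0.007 0;0 0 0 0.002 0;0 0 0 0 0'|egrep 'pos|force: \['; python3 -m jog '0 0 0 0.002 0;0 0 0 0.001 0;0 0 0 0 0'|egrep 'pos|force: \['
python3 - <<'E'
from h import *
print(rel(duct(.032,.04,.076)))
E
```

```text
tool_pos: [0.535, 0.2993, 0.1621]
force: [-0.5, -1.1, 0.6]
tool_pos: [0.5353, 0.3002, 0.1598]
force: [0.5, 0.4, 0.1]
{'R': [[-0.998, -0.065, 0.0], [-0.065, 0.998, 0.0], [-0.0, 0.0, -1.0]], 'turn': np.float64(0.27), 'shift': array([ 1. , -2.6, -0.2]), 'ductpos': array([33. , 42.6, 75.8]), 'f': array([0.5, 0.4, 0.1]), 'q': array([ 0.43,  0.27,  1.59,  0.  ,  1.27, -1.21]), 't': 4.2333}
```

```bash
python3 -m jog '0 0 0 0.001 0;0 0 0 0 0'|egrep 'pos|force: \['; python3 -m jog '0 0 0 0.001 0;0 0 0 0 0'|egrep 'pos|force: \['; python3 -m jog '0 0 0 0.001 0;0 0 0 0 0'|egrep 'pos|force: \['
```

```text
tool_pos: [0.5353, 0.2999, 0.1589]
force: [0.3, 0.9, 2.0]
tool_pos: [0.5354, 0.2996, 0.1578]
force: [0.4, 1.1, 1.9]
tool_pos: [0.5354, 0.2994, 0.1567]
force: [0.4, 0.4, 1.0]
```

```bash
python3 -m jog '0 0 0 0.002 0;0 0 0 0 0'|egrep 'pos|force: \['; python3 -m jog '0 0 0 0.002 0;0 0 0 0 0'|egrep 'pos|force: \['; python3 -m jog '0 0 0 0.002 0;0 0 0 0 0'|egrep 'pos|force: \['
```

```text
tool_pos: [0.5353, 0.2992, 0.1544]
force: [1.2, 0.8, 1.9]
tool_pos: [0.5353, 0.2991, 0.1523]
force: [-0.4, 1.1, 0.5]
tool_pos: [0.5352, 0.2992, 0.1503]
force: [0.7, 0.6, 0.6]
```

Cover 2 rocks: it went 10 mm down at under 2 N. Now I press it deep and push forward, towards the robot.

```bash
python3 -m jog '0 0 -0.001 0.004 0;0 0 -0.001 0.003 0;0 0.002 0 0.001 0;0 0.003 0 0 0;0 0 0 0 0'|egrep 'pos|force: \['; python3 -m jog '0 0.004 0 0 0;0 0.004 0 0 0;0 0 0 0 0'|egrep 'pos|force: \['; python3 -m jog '0 0.003 0 0 0;0 0.002 0 0 0;0 0 0 0 0'|egrep 'pos|force: \['
python3 - <<'E'
from h import *
print(rel(duct(.008,.04,.058)))
E
```

```text
tool_pos: [0.53, 0.2967, 0.1424]
force: [0.9, -0.1, 0.1]
tool_pos: [0.5219, 0.2965, 0.1429]
force: [0.4, -0.1, 0.2]
tool_pos: [0.5171, 0.2962, 0.1427]
force: [2.4, 0.5, 0.6]
{'R': [[-0.998, -0.064, -0.0], [-0.064, 0.998, -0.0], [0.0, -0.0, -1.0]], 'turn': np.float64(0.21), 'shift': array([6.5, 0.4, 0.7]), 'ductpos': array([14.5, 39.7, 58.7]), 'f': array([2.4, 0.5, 0.6]), 'q': array([ 0.43,  0.25,  1.66,  0.  ,  1.24, -1.2 ]), 't': 6.15}
```

```bash
python3 -m jog '0 0.002 0 0.0005 0;0 0.001 0 0 0;0 0 0 0 0'|egrep 'pos|force: \['; python3 -m jog '0 0.002 0 0 0;0 0 0 0 0'|egrep 'pos|force: \['; python3 -m jog '0 0.0015 0 0 0;0 0 0 0 0'|egrep 'pos|force: \[';  python3 - <<'E'
from plant import robot
import cv2
w=robot.read_camera("wrist");cv2.imwrite("pics/w2.png",w["color"][:,:,::-1])
E
```

```text
tool_pos: [0.5143, 0.296, 0.142]
force: [2.9, 0.6, -2.3]
tool_pos: [0.5139, 0.2959, 0.1424]
force: [11.7, 1.1, -6.9]
tool_pos: [0.5136, 0.2958, 0.1427]
force: [17.4, 2.0, -11.1]
```

View pics/w2.png

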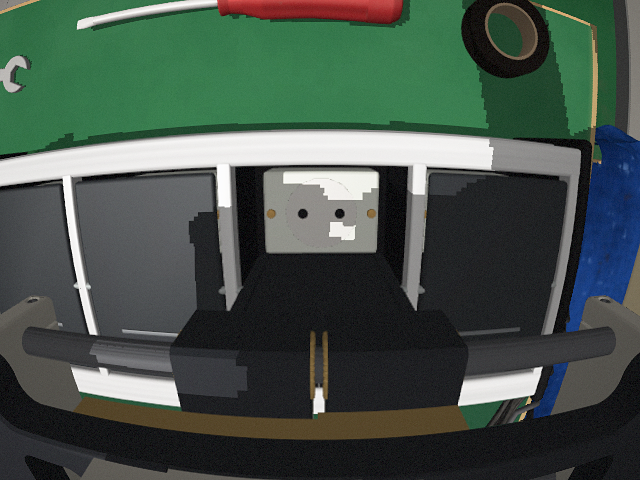

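Cover 2 now stands nearly upright in front of the fingers: the socket shows at about (320, 212), and the force rises as the cover stops against the finger. I'll back off, lift out, and go round to the robot side.

```bash
python3 -m jog '0 -0.004 0 0 0;0 -0.004 0 0 0;0 -0.002 0 -0.003 0;0 0 0 -0.015 0;0 0 0 -0.025 0;0 0 0 -0.025 0;0 0 0 -0.025 0;0 0 0 -0.01 0;0 0 0 0 0'|egrep 'pos|force: \['
python3 - <<'E'
from h import *
print(rel(duct(-.06,.04,.145)))
import cv2
from plant import robot
w=robot.read_camera("wrist");cv2.imwrite("pics/w3.png",w["color"][:,:,::-1])
E
```

```text
tool_pos: [0.5222, 0.2971, 0.2487]
force: [0.1, 0.6, 0.5]
{'R': [[-0.998, -0.064, 0.005], [-0.064, 0.998, 0.002], [-0.005, 0.002, -1.0]], 'turn': np.float64(0.21), 'shift': array([80.1, -0.2, 19.4]), 'ductpos': array([ 20.1,  40.5, 164.7]), 'f': array([0.1, 0.6, 0.5]), 'q': array([ 0.43,  0.16,  1.56,  0.  ,  1.42, -1.2 ]), 't': 7.5333}
```

View pics/w3.png

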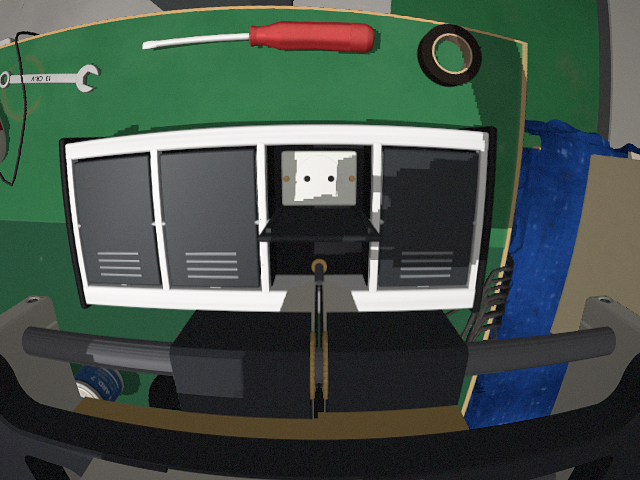

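Cover 2 stands steep (upper edge at row 237, cols 258–382) and the others are flush. I'll move round to the front side and push rearward.

```bash
python3 -m jog '0 0.025 0 0 0;0 0.03 0 0 0;0 0.025 0 0.005 0;0 0 0 0.025 0;0 0 0 0.025 0;0 0 0 0.005 0;0 0 0 0 0'|egrep 'pos|force: \['
python3 - <<'E'
from h import *
print(rel(duct(-.02,.04,.105)))
E
```

```text
tool_pos: [0.4388, 0.2901, 0.1812]
force: [0.4, -0.4, -0.4]
{'R': [[-0.998, -0.064, -0.007], [-0.064, 0.998, -0.004], [0.007, -0.003, -1.0]], 'turn': np.float64(0.21), 'shift': array([-44.6,   1.8,  -8.2]), 'ductpos': array([-64.6,  38. ,  97.2]), 'f': array([ 0.4, -0.4, -0.4]), 'q': array([ 0.49,  0.03,  1.82,  0.  ,  1.3 , -1.15]), 't': 8.1667}
```

```bash
python3 -m jog '0 -0.015 0 0 0;0 -0.015 0 -0.003 0;0 -0.01 0 0 0;0 -0.004 0 0 0;0 0 0 0 0'|egrep 'pos|force: \['; python3 -m jog '0 -0.004 0 0 0;0 -0.004 0 0 0;0 0 0 0 0'|egrep 'pos|force: \['; python3 -m jog '0 -0.003 0 0 0;0 -0.002 0 0 0;0 0 0 0 0'|egrep 'pos|force: \['
python3 - <<'E'
from h import *
print(rel(duct(-.005,.04,.105)))
E
```

```text
tool_pos: [0.4861, 0.294, 0.1886]
force: [0.3, -0.1, -1.6]
tool_pos: [0.4931, 0.2946, 0.1881]
force: [0.6, -0.2, -0.4]
tool_pos: [0.4977, 0.2949, 0.188]
force: [-2.5, 0.3, 0.8]
{'R': [[-0.998, -0.064, -0.001], [-0.064, 0.998, -0.0], [0.001, -0.0, -1.0]], 'turn': np.float64(0.21), 'shift': array([-0.1,  0.4, -1. ]), 'ductpos': array([ -5.1,  39.6, 104. ]), 'f': array([-2.5,  0.3,  0.8]), 'q': array([ 0.45,  0.16,  1.67,  0.  ,  1.31, -1.19]), 't': 9.0833}
```

```bash
python3 -m jog '0 -0.001 0 0 0;0 0 0 0 0'|egrep 'pos|force: \['; python3 -m jog '0 -0.001 0 0 0;0 0 0 0 0'|egrep 'pos|force: \['; python3 -m jog '0 -0.001 0 0 0;0 0 0 0 0'|egrep 'pos|force: \['
```

```text
tool_pos: [0.498, 0.295, 0.1879]
force: [-6.4, -0.9, 3.1]
tool_pos: [0.4983, 0.295, 0.1878]
force: [-11.0, -1.7, 5.4]
tool_pos: [0.4986, 0.2951, 0.1878]
force: [-14.2, -1.7, 7.6]
```

The force climbs steeply, so the cover is at its open stop. I'll withdraw and check.

```bash
python3 -m jog '0 0.005 0 0 0;0 0.015 0 0 0;0 0.025 0 0 0;0 0.02 0 -0.02 0;0 0 0 -0.035 0;0 0 0 -0.035 0;0 0 0 -0.02 0;0 0 0 0 0;0 0 0 0 0'|egrep 'pos|force: \['
python3 - <<'E'
from h import *
import cv2
from plant import robot
s=robot.read_state();w=robot.read_camera("wrist");cv2.imwrite("pics/w4.png",w["color"][:,:,::-1])
t=robot.read_camera("top")["color"][:,:,::-1][205:325,125:305]
cv2.imwrite("pics/t4.png",cv2.resize(t,None,fx=4.4,fy=4.4,interpolation=cv2.INTER_CUBIC))
# project cover-2 front edge ends for several angles into the wrist picture
R=Ro.from_rotvec(s["orientation"]).as_matrix();T=w["tool_from_camera"];K=w["intrinsics"]
for th in(1.3,1.45,1.57,1.66,1.75):
    o=[]
    for y in(.076,.004):
        p=duct(-.052*np.cos(th),y,.074+.052*np.sin(th))
        c=T[:3,:3].T@(R.T@(p-s["tool_pos"])-T[:3,3]);n=np.hypot(c[0],c[1]);r=np.arctan2(n,c[2])
        o.append(np.round(K[:2,2]+K[0,0]*r*c[:2]/n))
    print(th,o)
E
```

```text
tool_pos: [0.4371, 0.2914, 0.3002]
force: [0.6, -0.4, -1.4]
1.3 [array([364., 313.]), array([270., 312.])]
1.45 [array([363., 322.]), array([271., 322.])]
1.57 [array([363., 330.]), array([271., 329.])]
1.66 [array([363., 335.]), array([271., 334.])]
1.75 [array([362., 339.]), array([272., 339.])]
```

View pics/w4.png

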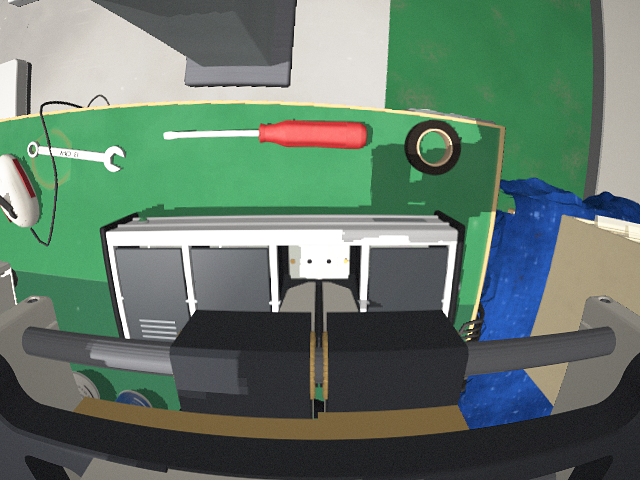

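View pics/t4.png

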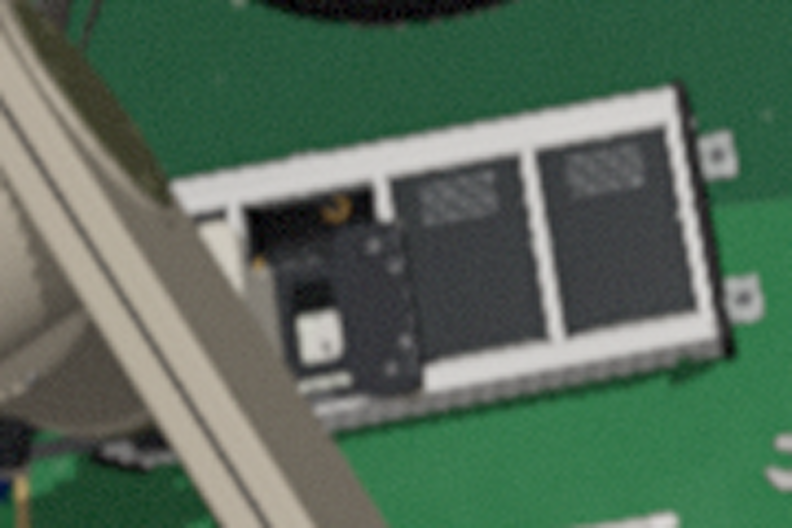

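The wrist view hides the edge behind the fingers, and the arm blocks part of the top view. I'll move behind and above for a clear line of sight.

```bash
python3 -m jog '0 -0.025 -0.015 0 0;0 -0.03 -0.02 0 0;0 -0.03 -0.02 0.01 0;0 -0.015 -0.005 0.01 0;0 0 0 0 0;0 0 0 0 0'|egrep 'pos|force: \['
python3 - <<'E'
from h import *
import cv2
from plant import robot
s=robot.read_state();w=robot.read_camera("wrist");im=np.ascontiguousarray(w["color"][:,:,::-1])
R=Ro.from_rotvec(s["orientation"]).as_matrix();T=w["tool_from_camera"];K=w["intrinsics"]
def pr(p):
    c=T[:3,:3].T@(R.T@(p-s["tool_pos"])-T[:3,3]);n=np.hypot(c[0],c[1]);r=np.arctan2(n,c[2])
    return K[:2,2]+K[0,0]*r*c[:2]/n
for th in(1.3,1.57,1.75):
    print(th,[np.round(pr(duct(-.052*np.cos(th),y,.074+.052*np.sin(th)))) for y in(.076,.004)])
print("frame check: cover-3 front corners",[np.round(pr(duct(-.052,y,.076))) for y in(-.004,-.076)])
cv2.imwrite("pics/w5.png",im)
E
```

```text
tool_pos: [0.5392, 0.2365, 0.275]
force: [-0.4, 0.8, -0.2]
1.3 [array([464., 193.]), array([357., 190.])]
1.57 [array([463., 214.]), array([357., 212.])]
1.75 [array([462., 227.]), array([357., 226.])]
frame check: cover-3 front corners [array([341., 133.]), array([246., 134.])]
```

View pics/w5.png

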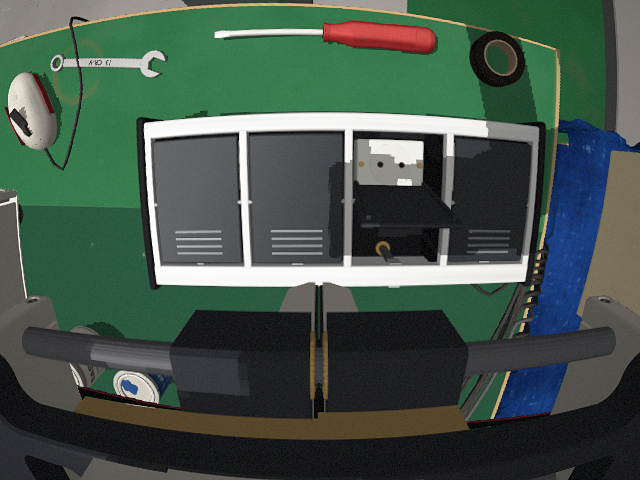

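The cover's upper edge lies at row ~226, cols 357–463. That matches the projection for 1.75 rad (226–227), not upright (213). The other covers are flush and nothing on the bench has moved.

```bash
python3 -c "
from plant import robot
print(robot.close_job())"
```

```text
the job is handed in; nothing more can be done
None
```

I found cover 2 (second from the left) unlatched and pushed it over to its open stop, about 1.75 rad by the last wrist picture; cover 1 was pressed and is latched, covers 3 and 4 were not pressed, nothing else looked moved, and the job is handed in.

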